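# Square up a row of cartons for banding

### The job

Get the cartons ready for banding: on the jig, press in the stop's spring pin and slide the stop one hole outwards, away from the pusher, until the pin snaps out again, then stand every carton in the channel between stop and pusher, in one row with the labelled faces towards the side rails. Then wind the handwheel clockwise until the pusher has closed the row up firmly against the stop, and last lay the top board flat along the middle of the row, grip bar up. Leave the other things on the table alone.

Things in the scene. Friction and masses are not known exactly. Their poses are not given: they have to be found in the camera images.
- bed (a point): Fixed jig's reference point: middle of the channel's width, on its white floor (25 mm above the table). Axes: y along the channel, +y towards pusher and handwheel, -y towards stop and tube; z up; the pin sticks out to +x. The floor runs from y=-115 to +170 mm; the side rails are 72 mm apart inside, 8 mm thick, 10 mm higher than the floor. Under the tube only a base board 12 mm thick.
- sleeve (a joint): Aluminium sleeve (square outer tube 34 x 34 mm, 127 mm long, level, along y, centre 57 mm above the table) carrying the stop plate. m: 0 at the start (pin in the first hole), grows outwards (jig -y); 0.040 = second hole, 0.080 = third; 1 mm play. Locked while the pin stands out; with the pin flush a pull of 5 to 12 N along it starts it, then about 2 N moves it until a hole reaches the pin.
- pin (a joint): Steel spring pin, round head 14 mm wide, on the fixed inner tube. m: 0 = fully out (locked), 0.006 = flush, 0.009 = held under the sleeve's wall between holes. Spring 1.5 N out, 3.5 N flush, 4.5 N under the wall. Can be pinched flush together with the sleeve, one finger on the pin, one on the opposite face; the pinch then moves off with the sleeve and leaves the pin behind, to snap out later.
- pin_tip (a point): Outermost point of the pin's head, 57 mm above the table (jig axes). Pin out, it lies 23 mm to +x of the sleeve's centre line, 6 mm out of its side face. The first of the 16 mm holes lies here at the start, the others 40 and 80 mm to +y; the sleeve's free end is then 30 mm to -y.
- stop_face (a point): Middle of the stop plate's face that the row is pushed against (looks to jig +y). Plate 70 mm wide, 8 mm thick, from 29 to 85 mm above the table. Same axes as the jig. It moves with the sleeve.
- pusher_face (a point): Middle of the pusher plate's face that pushes the row (looks to jig -y). Plate 70 mm wide, 12 mm thick, from 29 to 85 mm above the table. Same axes as the jig. 205 mm from the stop face at the start.
- wheel (a joint): Handwheel, level, 134 mm in diameter, on top of the grey gear housing. Value in rad: 0 at the start, grows clockwise seen from above, up to 11.6; every rad moves the pusher 15 mm towards the stop. It stays where it is left.
- wheel_centre (a point): Centre of the handwheel's top, on its vertical axis, 113 mm above the table; it turns with the wheel.
- crank_top (a point): Top end of the wheel's crank handle: an upright black cylinder 22 mm in diameter and 50 mm long, free to spin about its own axis, 60 mm from the wheel's axis. The top is 164 mm above the table. Pinched from above and led round in circles it winds the wheel.
- carton1: Small cardboard carton, 60 (x) by 44 (y) by 75 (z) mm, 0.18 kg; origin at the centre of its underside, z up. A white label on its +x face, a strip of tape over the top along x. May be absent (None). In the row its x goes across the channel (either way round), its y along it.
- carton2: As carton1: 60 x 44 x 75 mm. May be absent.
- carton3: Larger carton, 60 (x) by 56 (y) by 75 (z) mm, otherwise as carton1. May be absent.
- carton4: As carton3: 60 x 56 x 75 mm. May be absent.
- board: Plywood top board, 60 (x) by 130 (y) by 12 (z) mm, with a wooden grip bar 22 (x) by 85 (y) mm standing 30 mm high on its middle (top 42 mm above the underside); 0.15 kg. Origin at the centre of its underside, z up. Its y goes along the row, either way round.
- tape_roll: Bystander: roll of clear tape lying flat, 90 mm in diameter, 45 mm high; origin at the centre of its underside.
- pen_mug: Bystander: white mug, 76 mm in diameter, 80 mm high; origin at the centre of its underside.
- tin: Bystander: low round tin, 84 mm in diameter, 65 mm high; origin at the centre of its underside.
Not all that is in view belongs to the job. Leave any blue or green look-alike of the carton4 alone.

How it is judged:
On the way, in this order (a step that is already met when the one before it is completed fails the run):
1. the stop is one hole further out and the pin has snapped out (value of joint sleeve between 0.036 and 0.044 m and value of joint pin below 0.003 m), for 0.2 s.
2. every carton present stands in the channel between stop and pusher (all of step 1 and z of carton1 in the frame of bed between -0.005 and 0.005 m and x of carton1 in the frame of bed between -0.012 and 0.012 m and angle between each of carton1, carton2, carton3, carton4's own z axis and vertical below 0.1 rad and y of each of carton1, carton2, carton3, carton4 in the frame of stop_face above 0.018 m and y of each of carton1, carton2, carton3, carton4 in the frame of pusher_face below -0.018 m and angle between the y axis of each of carton1, carton2, carton3, carton4 and the y axis of bed, either way round below 0.2 rad and z of carton2 in the frame of bed between -0.005 and 0.005 m and x of carton2 in the frame of bed between -0.012 and 0.012 m and z of carton3 in the frame of bed between -0.005 and 0.005 m and x of carton3 in the frame of bed between -0.012 and 0.012 m and z of carton4 in the frame of bed between -0.005 and 0.005 m and x of carton4 in the frame of bed between -0.012 and 0.012 m), for 0.2 s.
3. the pusher presses the row against the stop with at least 2 N (all of step 2 and contact force between any of carton1, carton2, carton3, carton4 and sleeve above 2 N and contact force between any of carton1, carton2, carton3, carton4 and pusher above 2 N), for 0.1 s.
4. the board lies on the row (z of board in the frame of bed between 0.07 and 0.08 m and angle between board's own z axis and vertical below 0.06 rad and x of board in the frame of bed between -0.015 and 0.015 m and angle between the y axis of board and the y axis of bed, either way round below 0.17 rad and y of board in the frame of stop_face above 0.03 m and y of board in the frame of pusher_face below -0.03 m), for 0.2 s.
At the end, for the whole second after the job is handed in: Pin out in the second hole; every carton upright in the channel (12 mm of its middle, 0.2 rad of square), one within 4 mm of the stop, one of the pusher, after a squeeze of 2 N; board flat on the row (15 mm, 0.17 rad), its centre 30 mm or more from stop and pusher faces; all at rest (all of step 2 and all of step 4 and (y of any of carton1, carton2 in the frame of stop_face below 0.026 m or y of any of carton3, carton4 in the frame of stop_face below 0.032 m) and (y of any of carton1, carton2 in the frame of pusher_face above -0.026 m or y of any of carton3, carton4 in the frame of pusher_face above -0.032 m) and linear speed of each of carton1, carton2, carton3, carton4, board below 0.02 m/s); the robot touches nothing.
It fails at once if a bystander is moved by more than 30 mm (distance of any of tape_roll, pen_mug, tin from where it was at the start of the episode above 0.03 m).
Of carton1, carton2, carton3, carton4 only 2 to 4 are there at a start; the rules pass over those that are not, and their reading is None.
At some moment in a run one of board, carton1, carton2, carton3, carton4 may be knocked a few centimetres aside while the robot is not near it.
Once in a run the grip may slacken for a moment while it holds something.
It also fails if it takes over 210 s, if anything falls off the work surface, if the arm or the gripper's body presses on something with over 40 N, if the wrist force passes 120 N, or if a joint passes its speed limit or range.

### The arm

A 6-joint arm with a two-finger parallel gripper is mounted at the origin on the work surface. World frame = base frame: x ahead of the robot, y to its left, z up, the work surface at z = 0. Lengths are in m, angles in rad, forces in N, time in s.
With the tool pointing down it reaches from about 0.4 to 0.925 m from the base axis. Payload 12.5 kg.
Tool frame: the origin (TCP) lies at the very end of the fingers, on their centre line; the grasp point (between the pads) lies 19 mm behind it (bot.grasp_offset is the distance from the TCP to the grasp point, in m); y points along the fingers, x is the direction in which the jaws open and shut, and the axes are right-handed (so a half turn about y gives the same grasp; the last joint's range is limited). The gripper opens to 95 mm and grips with 3 to 60 N. Pads are 20 mm wide; open, the fingers measure 119 mm over their backs; the gripper's body (75 mm by 180 mm) begins 59 mm behind the grasp point.
Start: joints at [1.216, 0.491, 1.559, -0, 1.092, -0.106], TCP at [0.154, 0.606, 0.215] pointing down, gripper open.
Joint ranges: [-3.1, 3.1], [-0.84, 2.19], [0.05, 2.79], [-1.13, 4.28], [0.06, 2.93], [-2.69, 2.69]. Speed limits (rad/s): [2.22, 2.22, 2.79, 3.14, 3.14, 3.14].

### API

Orientations are given as a rotation vector (axis times angle).
In Python, from plant import observe, eyes, workorder, bot gives the robot as it stands.
- The arm moves only by the shell command python3 -m pendant 'ROWS'. ROWS is JSON, a list of rows, each a list of 3 entries, a list of its own where there are three numbers: the shift along the tool's x, y, z in m, then the turn, a rotation vector about the tool's x, y, z in rad, then the closure, from 0 (fully open) to 1 (shut). In form: [[[tx, ty, tz], [rx, ry, rz], gripper], ...]. A call has exactly 5 rows; each row is the pose to reach, as a shift and turn from the pose measured when the call began, along the tool's axes at that moment; what a row does not reach only later rows make up. A row lasts 1/12 s, in which the tool goes at most 41.7 mm and 7.16 degrees, less where a joint would pass 70% of its speed; a pose out of reach is approached as far as the arm can. A call with a gripper value outside its range is refused whole. The fingers move at their own pace and stop on an object; the grip force is fixed at half the most. Time passes only in rows, so rows that repeat a pose let the fingers close, or fill a call up. It gives the time, the measured TCP pose, the force and the opening at its end, in the units of the state.
- observe(): the state, without advancing time (a new reading comes with each control period).
- eyes.grab_frame(name): name is "side" or "top"; returns the picture (400x640x3 uint8, red, green, blue); there is no depth.
- eyes.calibration(name): a dict with "camera_matrix" (3x3 intrinsics, pixels), "k1" (the pictures are not rectified: a ray, as slopes to the right and down, at radius r is drawn at 1 + k1 r^2 times it, then the intrinsics apply), "R" (3x3) and "t" (3): a world point X has camera coordinates R X + t. Camera axes: x right, y down, z forward; pixel columns grow to the right and rows downward; lengths in m; the calibration is good to about 2 mm. A picture is of the moment at which its call begins. calibration takes no time and is no camera call.
- workorder.hand_in(): hands the job in, once; it reports no verdict.
The state is a dict: "clock": time; "q": joint angles; "dq": joint speeds; "joint_torque": joint torques, N m; "ee_pos": TCP position; "tcp_rot": TCP orientation; "contact_force": force on the tool from outside, world axes, zero at the start; "ft_torque": the same for the moment, N m; "gripper_width": finger opening in m.
Only numpy, scipy, OpenCV 4.12 (cv2) and the standard library are available. Lean on these libraries where they do the work, as an engineer would, in place of code of your own. Each camera call takes 0.05 s, during which the arm holds its last target. There are 200 camera calls.

## Working session

There is one attempt and no reset: what is moved stays moved. The work goes in short steps, Python scripts to look and compute and a shell command to move; the robot and the scene stay as the last step left them, time stands still between calls to the robot, and variables do not carry over. Pictures are saved under pics/ and viewed, about 12 in all and at most 16, crops included, and the job is handed in when it is done.

```bash
ls; mkdir -p pics; python3 - <<'E'
from plant import observe, eyes, workorder, bot
import cv2,json
for n in("top","side"):
    im=eyes.grab_frame(n); cv2.imwrite(f"pics/{n}0.png",cv2.resize(im[:,:,::-1],(800,500),interpolation=cv2.INTER_CUBIC)); cv2.imwrite(f"pics/{n}0raw.png",im[:,:,::-1])
    print(n,eyes.calibration(n))
print(observe(),bot.grasp_offset)
E
```

```text
pics
top {'camera_matrix': array([[416.67575948,   0.        , 315.13731577],
       [  0.        , 416.67575948, 197.24561312],
       [  0.        ,   0.        ,   1.        ]]), 'k1': 0.03057619304365425, 'R': array([[ 0.01007353, -0.99993861, -0.00461604],
       [-0.99042716, -0.00934195, -0.13771991],
       [ 0.13766834,  0.00595918, -0.99046046]]), 't': array([-0.05923976,  0.63218972,  0.97204653])}
side {'camera_matrix': array([[436.74689979,   0.        , 316.987381  ],
       [  0.        , 436.74689979, 198.42439583],
       [  0.        ,   0.        ,   1.        ]]), 'k1': -0.07825760036151308, 'R': array([[ 0.83987648, -0.54262013,  0.01307289],
       [-0.38898979, -0.61853304, -0.68271796],
       [ 0.37854252,  0.56831353, -0.73056504]]), 't': array([-0.55565526,  0.27030536,  0.94094998])}
{'clock': 0.1, 'q': array([ 1.21639587e+00,  4.91474929e-01,  1.55938493e+00,  1.44076224e-06,
        1.09169009e+00, -1.05613106e-01]), 'dq': array([ 0.00046202, -0.00144266, -0.00067827, -0.00202466,  0.00038162,
       -0.00157358]), 'joint_torque': array([ 3.20383646e-03, -6.13622761e+01, -2.58606881e+01,  6.94291689e-02,
        4.70132427e-02, -1.34954072e-05]), 'ee_pos': array([0.15380506, 0.60556226, 0.21413654]), 'tcp_rot': array([-1.31718722, -1.02339077,  1.02474875]), 'contact_force': array([ 0.19761686, -0.02516474,  0.69590774]), 'ft_torque': array([ 0.00849821, -0.03323265,  0.02910869]), 'gripper_width': 0.0948658682591446} 0.0188
```

View pics/top0.png

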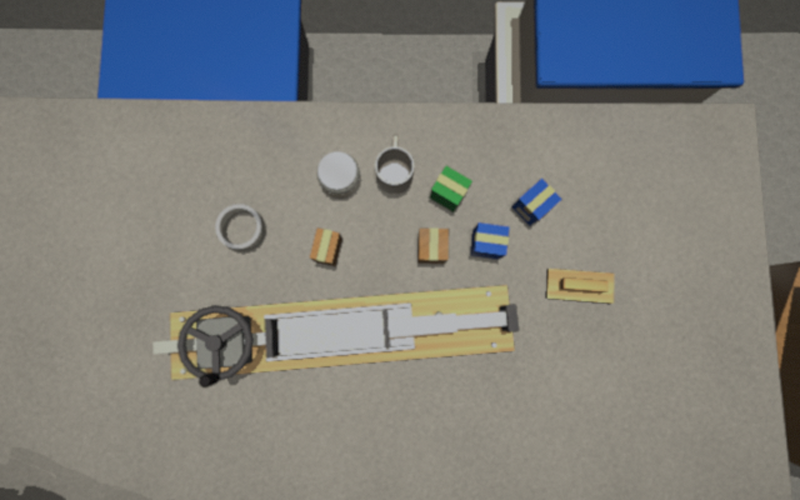

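View pics/side0.png

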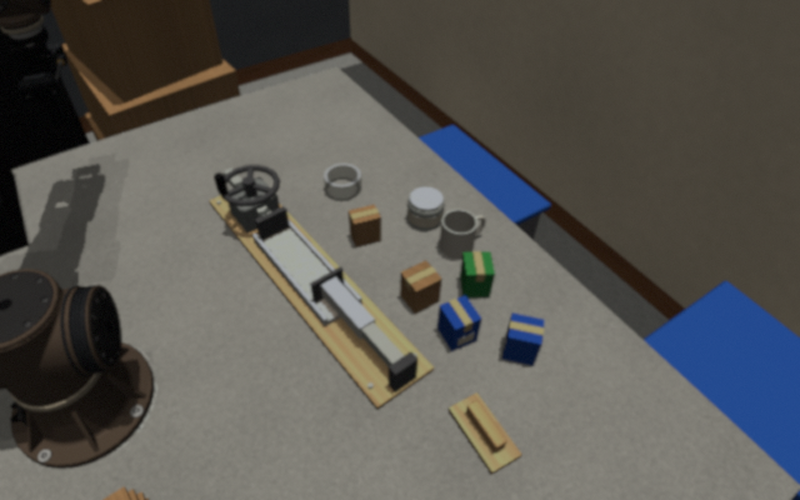

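```bash
cat > h.py <<'E'
import numpy as np, cv2
from scipy.spatial.transform import Rotation as Rn
from plant import observe, eyes
C={n:eyes.calibration(n) for n in("top","side")}
def proj(n,X):
    c=C[n]; p=np.atleast_2d(X)@c["R"].T+c["t"]; s=p[:,:2]/p[:,2:]
    s=s*(1+c["k1"]*(s**2).sum(1,keepdims=True)); K=c["camera_matrix"]
    return s*K[0,0]+K[:2,2]
def ray(n,uv,z):
    c=C[n];K=c["camera_matrix"]; d=(np.atleast_2d(np.array(uv,float))-K[:2,2])/K[0,0]
    s=d.copy()
    for _ in range(20): s=d/(1+c["k1"]*(s**2).sum(1,keepdims=True))
    D=np.c_[s,np.ones(len(s))]@c["R"]; o=-c["R"].T@c["t"]
    return o+D*((np.reshape(z,-1)-o[2])/D[:,2])[:,None]
def crop(n,name,u0,v0,w,h,k,grab=True,grid=20):
    im=eyes.grab_frame(n)[:,:,::-1]; cv2.imwrite("pics/raw_"+name+".png",im)
    save(im,name,u0,v0,w,h,k,grid)
def save(im,name,u0,v0,w,h,k,grid=20):
    c=cv2.resize(im[v0:v0+h,u0:u0+w],None,fx=k,fy=k,interpolation=cv2.INTER_CUBIC)
    for u in range(-(-u0//grid)*grid,u0+w,grid):
        cv2.line(c,((u-u0)*k,0),((u-u0)*k,6),(0,0,255),1); cv2.putText(c,str(u),((u-u0)*k+2,12),0,.35,(0,0,255),1)
    for v in range(-(-v0//grid)*grid,v0+h,grid):
        cv2.line(c,(0,(v-v0)*k),(6,(v-v0)*k),(0,0,255),1); cv2.putText(c,str(v),(8,(v-v0)*k+4),0,.35,(0,0,255),1)
    cv2.imwrite("pics/"+name+".png",c)
E
python3 - <<'E'
from h import *
t=cv2.imread("pics/top0raw.png"); 
save(t,"jigR",290,215,140,80,5); save(t,"jigL",120,225,160,90,5); save(t,"cart",240,120,200,130,4)
o=observe(); print(Rn.from_rotvec(o["tcp_rot"]).as_matrix().round(3))
E
```

```text
[[ 0.246 -0.    -0.969]
 [ 0.969 -0.001  0.246]
 [-0.001 -1.     0.   ]]
```

View pics/jigR.png

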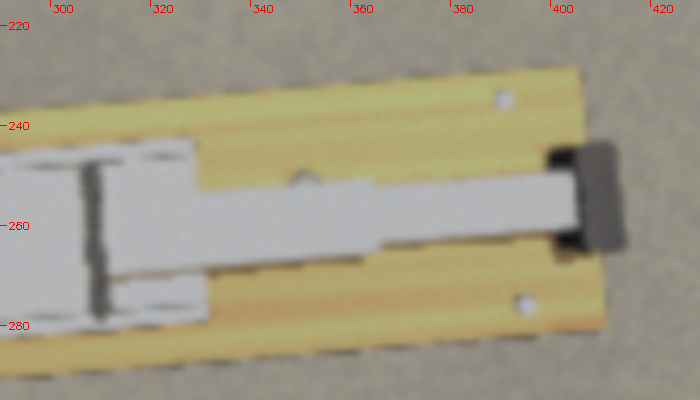

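View pics/jigL.png

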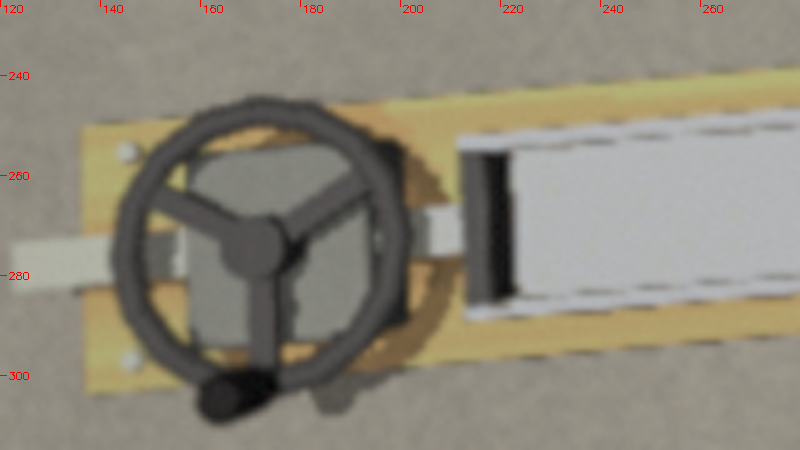

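View pics/cart.png

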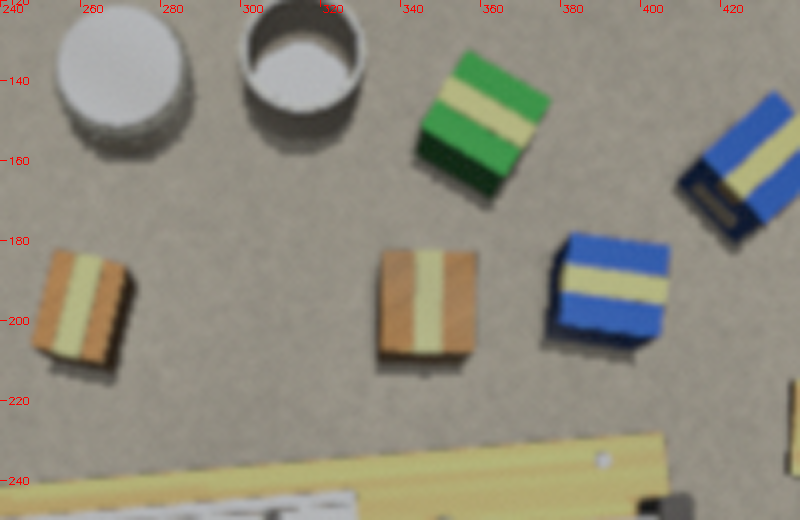

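```bash
python3 - <<'E'
from h import *
np.set_printoptions(precision=4,suppress=True)
def P(l,uv,z): r=ray("top",uv,z); print(l,r[:,:2].tolist() and np.round(r[:,:2],4).tolist()); return r
b=P("base",[(405.5,228.5),(411,281),(135.8,250),(137,304)],.012)
d=(b[2]+b[3]-b[0]-b[1]); print("yaw base (of +y rel world y)",np.arctan2(-d[0],d[1]), (b[2]+b[3])/2,(b[0]+b[1])/2)
P("sleeve top edges at free end",[(365,250.8),(366,265)],.074)
P("sleeve top edges near",[(330,253),(332,269)],.074)
P("pin",[(350.5,249)],.057)
P("stop plate top",[(307,247),(311.5,247),(307.5,279),(312,279)],.085)
P("pusher top",[(212,255),(217,255),(213.5,286),(219.5,286)],.085)
P("wheel hub",[(170.5,274)],.113); P("crank",[(162.5,304.5)],.164)
P("rail",[(212,252),(329,243),(214,289),(331,279)],.035)
s=P("small",[(253.7,182.5),(272.3,186.3),(248.2,206.8),(266.8,211.7)],.075)
l=P("large",[(335.3,182.5),(359.3,182.5),(334.5,208.3),(358.5,208.5)],.075)
for q in(s,l):
    a=(q[0]+q[1]-q[2]-q[3])[:2]/2; c=(q[0]+q[2]-q[1]-q[3])[:2]/2
    print(q.mean(0),np.linalg.norm(a),np.linalg.norm(c),"x-axis ang",np.arctan2(a[1],a[0]),"y",np.arctan2(-c[0],c[1]))
P("board",[(438.4,216),(491,217.6),(490.4,242.4),(437.6,240)],.012)
t=cv2.imread("pics/top0raw.png"); save(t,"board",420,190,100,75,6)
s=cv2.imread("pics/side0raw.png"); save(s,"sidejig",150,120,240,200,3)
E
```

```text
base [[0.5609, -0.2779], [0.4333, -0.2885], [0.5019, 0.3871], [0.3728, 0.3746]]
yaw base (of +y rel world y) 0.0897534218579645 [0.4374 0.3809 0.012 ] [ 0.4971 -0.2832  0.012 ]
sleeve top edges at free end [[0.5042, -0.1701], [0.4718, -0.1722]]
sleeve top edges near [[0.4983, -0.089], [0.4618, -0.0938]]
pin [[0.5083, -0.1379]]
stop plate top [[0.5114, -0.0358], [0.5115, -0.0461], [0.4392, -0.0379], [0.4393, -0.0481]]
pusher top [[0.4912, 0.1815], [0.4913, 0.1701], [0.4218, 0.1749], [0.4219, 0.1613]]
wheel hub [[0.4491, 0.2639]]
crank [[0.3897, 0.2588]]
rail [[0.4983, 0.1943], [0.5225, -0.0877], [0.4112, 0.1855], [0.437, -0.0929]]
small [[0.6623, 0.0929], [0.6536, 0.0485], [0.6042, 0.1041], [0.593, 0.06]]
large [[0.6641, -0.1007], [0.6647, -0.1576], [0.6026, -0.0991], [0.6026, -0.1555]]
[0.6283 0.0764 0.075 ] 0.06044262712818525 0.04530949517401251 x-axis ang -0.18833526717647403 y -0.22134448844527435
[ 0.6335 -0.1282  0.075 ] 0.06183850691562583 0.056634584699251596 x-axis ang -0.03094246583408627 y 0.0052110330948762894
board [[0.5929, -0.3601], [0.5903, -0.4893], [0.5291, -0.4848], [0.5334, -0.3562]]
```

View pics/sidejig.png

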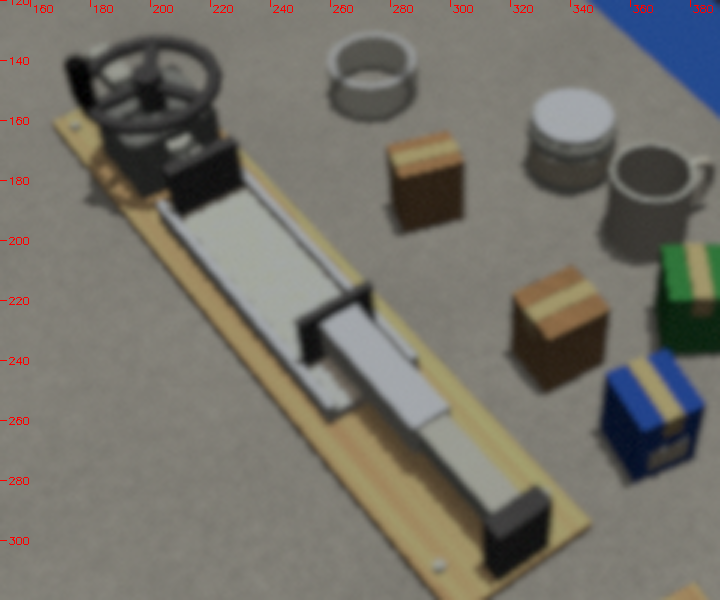

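View pics/board.png

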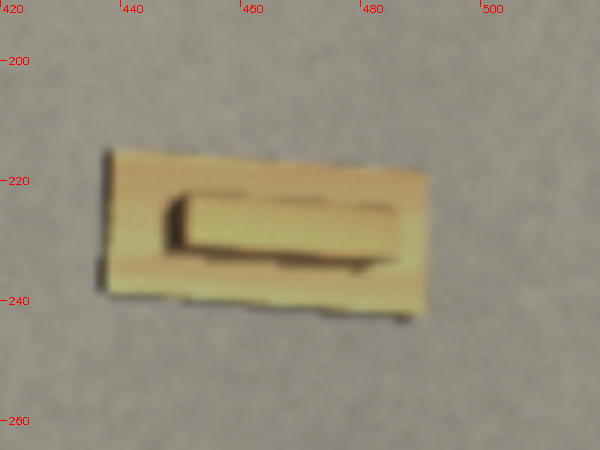

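Views show: two brown cartons, a small one at raw (260,197) and a large one at (347,195). Both have their tape, and so their x axis, nearly along world x. The pin is at (350,249), the crank at (162,304) and the board at (464,228). Blue and green cartons are look-alikes. The sizes check out: 60.4×45.3, 61.8×56.6, stop–pusher 0.204, crank radius 0.0596, jig yaw 0.0893.

```bash
cat > go.py <<'E'
import sys; from h import *
# go.py jx jy z [yaw]  jig coords (origin: wheel axis, jig axes) ; prints shift/turn in tool axes
YAW=.0893; W=np.array([.449,.264])
J=Rn.from_euler('z',YAW).as_matrix()
def j2w(x,y,z): return np.r_[W,0]+J@np.array([x,y,z])
def w2j(p): return J.T@(np.array(p)-np.r_[W,0])
def rel(p,yaw):
    o=observe(); R=Rn.from_rotvec(o["tcp_rot"])
    x=np.array([np.cos(yaw),np.sin(yaw),0]);y=np.array([0,0,-1.]); T=Rn.from_matrix(np.c_[x,y,np.cross(x,y)])
    print("shift",R.inv().apply(np.array(p)-o["ee_pos"]).round(4),"turn",(R.inv()*T).as_rotvec().round(4),"w",round(o["gripper_width"],4),"F",o["contact_force"].round(1),"t",round(o["clock"],2), "jig",w2j(o["ee_pos"]).round(4))
if __name__=="__main__":
    a=[float(v) for v in sys.argv[2:]]
    p=j2w(*a[:3]) if sys.argv[1]=="j" else a[:3]
    rel(p,a[3] if len(a)>3 else YAW)
E
python3 -m pendant '[[[-0.023,0,-0.033],[0,0.12,0],0],[[-0.046,0,-0.065],[0,0.24,0],0],[[-0.07,0,-0.098],[0,0.36,0],0],[[-0.093,0,-0.13],[0,0.48,0],0],[[-0.116,0,-0.163],[0,0.60,0],0]]'
python3 go.py w .5 .2 .22
python3 - <<'E'
from go import *
for n,p in dict(pin=(.5083,-.1379,.057),stop=(.4753,-.037,0),push=(.4566,.1657,0),rl=(.4548,.19,0),rr=(.4798,-.0903,0),small=(.6283,.0764,0),large=(.6335,-.1282,0)).items(): print(n,w2j(p).round(4))
b=ray("top",[(438.3,215),(491.5,218.7),(490.5,242.5),(437.5,238.5)],.012); print(b.round(4),b.mean(0)); d=(b[0]+b[3]-b[1]-b[2]);print(np.arctan2(-d[0],d[1]))
b=ray("top",[(451.5,222),(486,224),(486,233.5),(451,231.5)],.042); print(b.round(4),b.mean(0)); d=(b[0]+b[3]-b[1]-b[2]);print(np.arctan2(-d[0],d[1]))
E
```

```text
clock: 0.52
ee_pos: [0.2838, 0.4514, 0.214]
tcp_rot: [-1.498, -0.56, 0.562]
contact_force: [-0.1, 0.7, -0.5]
gripper_width: 0.095
shift [-0.0021 -0.0058 -0.3316] turn [ 0.001   0.6273 -0.0012] w 0.095 F [-0.1  0.7 -0.5] t 0.52 jig [-0.1479  0.2014  0.214 ]
pin [ 0.0232 -0.4056  0.057 ]
stop [-0.0006 -0.3021  0.    ]
push [-0.0012 -0.0986  0.    ]
rl [-0.0008 -0.0742  0.    ]
rr [-0.0009 -0.3556  0.    ]
small [ 0.1619 -0.2028  0.    ]
large [ 0.1488 -0.4071  0.    ]
[[ 0.5954 -0.3599  0.012 ]
 [ 0.5876 -0.4904  0.012 ]
 [ 0.5289 -0.4851  0.012 ]
 [ 0.5371 -0.3561  0.012 ]] [ 0.56225185 -0.42285807  0.012     ]
-0.06180772038931858
[[ 0.5758 -0.3823  0.042 ]
 [ 0.5719 -0.4643  0.042 ]
 [ 0.5492 -0.4632  0.042 ]
 [ 0.553  -0.3802  0.042 ]] [ 0.56247406 -0.42247596  0.042     ]
-0.04677857397301462
```

```bash

python3 -m pendant '[[[0,-0.001,-0.041],[0,0.12,0],0],[[0,-0.002,-0.082],[0,0.24,0],0],[[-0.001,-0.003,-0.123],[0,0.36,0],0],[[-0.001,-0.004,-0.164],[0,0.48,0],0],[[-0.002,-0.005,-0.205],[0,0.60,0],0]]'
python3 go.py j .0022 -.406 .15
```

```text
clock: 0.93
ee_pos: [0.4179, 0.2938, 0.2191]
tcp_rot: [-1.57, -0.086, 0.088]
contact_force: [0.9, 1.4, 0.1]
gripper_width: 0.095
shift [ 0.0212  0.0697 -0.4389] turn [ 0.0012  0.0214 -0.0008] w 0.095 F [0.9 1.4 0.1] t 0.93 jig [-0.0284  0.0324  0.2191]
```

```bash

python3 -m pendant '[[[0.021,0,-0.041],[0,0.0214,0],0],[[0.021,0.01,-0.082],[0,0.0214,0],0],[[0.021,0.02,-0.123],[0,0.0214,0],0],[[0.021,0.03,-0.164],[0,0.0214,0],0],[[0.021,0.035,-0.205],[0,0.0214,0],0]]'
python3 -m pendant '[[[0,0.007,-0.041],[0,0,0],0],[[0,0.014,-0.082],[0,0,0],0],[[0,0.021,-0.123],[0,0,0],0],[[0,0.028,-0.164],[0,0,0],0],[[0,0.034,-0.205],[0,0,0],0]]'
python3 go.py j .0022 -.406 .038
```

```text
clock: 1.35
ee_pos: [0.4601, 0.0971, 0.1844]
tcp_rot: [-1.571, -0.069, 0.072]
contact_force: [1.4, 0.6, 0.7]
gripper_width: 0.0952
clock: 1.77
ee_pos: [0.4778, -0.1077, 0.1503]
tcp_rot: [-1.571, -0.068, 0.072]
contact_force: [1.4, 0.5, 0.7]
gripper_width: 0.0951
shift [ 0.007   0.1123 -0.0331] turn [ 0.001   0.0001 -0.0025] w 0.0951 F [1.4 0.5 0.7] t 1.77 jig [-0.0045 -0.3728  0.1503]
```

```bash

python3 -m pendant '[[[0.007,0,-0.033],[0,0,0],0],[[0.007,0.03,-0.033],[0,0,0],0],[[0.007,0.06,-0.033],[0,0,0],0],[[0.007,0.09,-0.033],[0,0,0],0],[[0.007,0.112,-0.033],[0,0,0],0]]'
python3 go.py j .0022 -.406 .038
python3 - <<'E'
from h import *
crop("side","s1",200,180,160,120,5)
E
```

```text
clock: 2.18
ee_pos: [0.4866, -0.1402, 0.0362]
tcp_rot: [-1.57, -0.067, 0.073]
contact_force: [-0.7, -0.0, -0.9]
gripper_width: 0.0946
shift [ 0.0007 -0.0018 -0.0001] turn [ 0.0002 -0.0006 -0.0039] w 0.0946 F [-0.7 -0.  -0.9] t 2.18 jig [ 0.0015 -0.4059  0.0362]
```

View pics/s1.png

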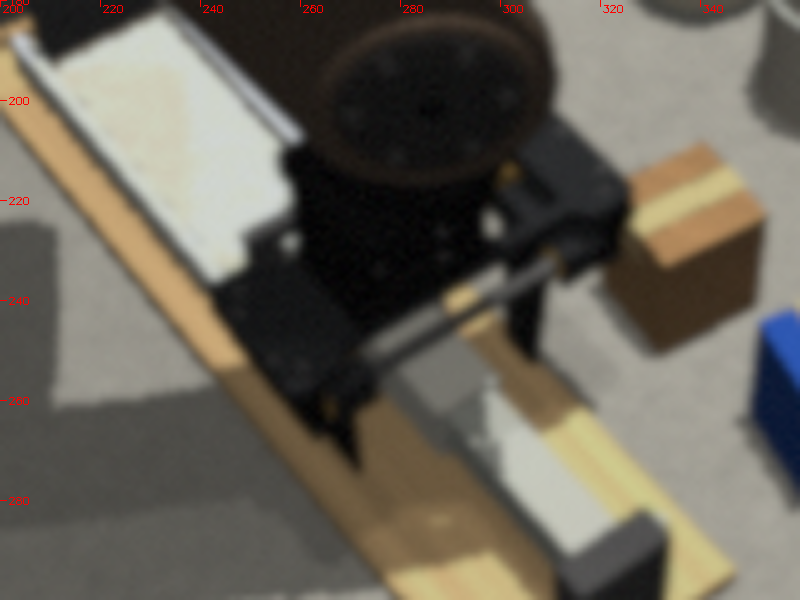

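The fingers stand on either side of the sleeve at about (270,265) and (305,240). I'll pinch now.

```bash

python3 -m pendant '[[[0.001,-0.001,0],[0,0,0],1],[[0.001,-0.001,0],[0,0,0],1],[[0.001,-0.001,0],[0,0,0],1],[[0.001,-0.001,0],[0,0,0],1],[[0.001,-0.001,0],[0,0,0],1]]'
python3 -m pendant '[[[0,0,0],[0,0,0],1],[[0,0,0],[0,0,0],1],[[0,0,0],[0,0,0],1],[[0,0,0],[0,0,0],1],[[0,0,0],[0,0,0],1]]'
python3 go.py j .0022 -.446 .038
```

```text
clock: 2.65
ee_pos: [0.487, -0.1397, 0.0355]
tcp_rot: [-1.569, -0.065, 0.074]
contact_force: [0.1, -0.5, 0.5]
gripper_width: 0.067
clock: 3.07
ee_pos: [0.4867, -0.1397, 0.0356]
tcp_rot: [-1.569, -0.065, 0.075]
contact_force: [-21.0, -11.5, 8.6]
gripper_width: 0.0341
shift [ 0.0006 -0.0025 -0.0406] turn [-0.0009 -0.     -0.0065] w 0.0341 F [-21.  -11.5   8.6] t 3.07 jig [ 0.0016 -0.4054  0.0356]
```

```bash

python3 -m pendant '[[[-0.002,-0.001,-0.006],[0,0,0],1],[[-0.002,-0.001,-0.014],[0,0,0],1],[[-0.002,-0.001,-0.022],[0,0,0],1],[[-0.002,-0.001,-0.030],[0,0,0],1],[[-0.002,-0.001,-0.036],[0,0,0],1]]'
python3 go.py j -.001 -.446 .038
```

```text
clock: 3.48
ee_pos: [0.4896, -0.1763, 0.036]
tcp_rot: [-1.57, -0.067, 0.073]
contact_force: [12.3, 4.1, -13.9]
gripper_width: 0.0338
shift [-0.0022 -0.002  -0.0038] turn [ 0.0001 -0.     -0.0034] w 0.0338 F [ 12.3   4.1 -13.9] t 3.48 jig [ 0.0012 -0.4422  0.036 ]
```

```bash

python3 -m pendant '[[[-0.001,-0.001,-0.002],[0,0,0],1],[[-0.001,-0.001,-0.003],[0,0,0],1],[[-0.001,-0.001,-0.004],[0,0,0],1],[[-0.001,-0.001,-0.005],[0,0,0],1],[[-0.001,-0.001,-0.006],[0,0,0],1]]'
python3 go.py j -.001 -.446 .038
```

```text
clock: 3.9
ee_pos: [0.4901, -0.1817, 0.036]
tcp_rot: [-1.569, -0.068, 0.072]
contact_force: [13.2, 17.1, -14.9]
gripper_width: 0.0336
shift [-0.0022 -0.002   0.0016] turn [-0.0009 -0.0004 -0.0024] w 0.0336 F [ 13.2  17.1 -14.9] t 3.9 jig [ 0.0012 -0.4476  0.036 ]
```

```bash

python3 -m pendant '[[[0,0,0.001],[0,0,0],0],[[0,0,0.001],[0,0,0],0],[[0,0,0.001],[0,0,0],0],[[0,0,0.001],[0,0,0],0],[[0,0,0.001],[0,0,0],0]]'
python3 -m pendant '[[[0,-0.004,0],[0,0,0],0],[[0,-0.035,0],[0,0,0],0],[[0,-0.075,0],[0,0,0],0],[[0,-0.115,0],[0,0,0],0],[[0,-0.14,0.02],[0,0,0],0]]'
python3 -m pendant '[[[0.03,0,0.027],[0,0.05,0],0],[[0.06,0,0.054],[0,0.1,0],0],[[0.09,0,0.081],[0,0.15,0],0],[[0.12,0,0.108],[0,0.2,0],0],[[0.15,0,0.135],[0,0.25,0],0]]'
python3 - <<'E'
from h import *
crop("top","t2",245,170,160,120,5)
E
python3 go.py w .6283 .0764 .12 -.2
```

```text
clock: 4.32
ee_pos: [0.4899, -0.1809, 0.0362]
tcp_rot: [-1.569, -0.068, 0.072]
contact_force: [-0.2, 0.8, -0.4]
gripper_width: 0.062
clock: 4.73
ee_pos: [0.4895, -0.1631, 0.1801]
tcp_rot: [-1.572, -0.069, 0.067]
contact_force: [-0.1, -0.4, 0.3]
gripper_width: 0.093
clock: 5.15
ee_pos: [0.6281, -0.014, 0.1808]
tcp_rot: [-1.569, 0.128, -0.132]
contact_force: [-0.4, -1.2, 0.0]
gripper_width: 0.0949
shift [-0.0182  0.0604  0.0842] turn [-0.0002  0.0327  0.0045] w 0.0948 F [-2.8  2.  -0.8] t 5.2 jig [ 0.1578 -0.2888  0.1805]
```

View pics/t2.png

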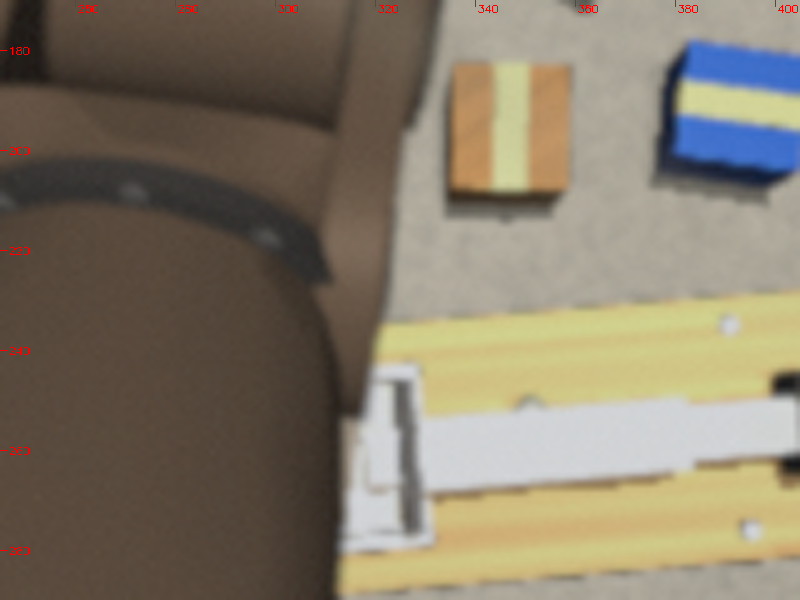

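The stop plate is now at u≈325 (it was 309), the sleeve end at 382 and the pin nub is out at (349,250), so the move of one hole is confirmed. Next is the small carton, checked numerically for displacement.

```bash

python3 - <<'E'
from h import *
a=cv2.imread("pics/side0raw.png").astype(int); b=eyes.grab_frame("side")[:,:,::-1]; cv2.imwrite("pics/raw_s3.png",b)
for n,(x,y) in dict(small=(.6283,.0764),large=(.6335,-.1282),board=(.5623,-.4227)).items():
    u,v=proj("side",[[x,y,.04 if n!="board" else .012]])[0].astype(int); sl=np.s_[v-18:v+18,u-18:u+18]
    print(n,u,v,np.abs(a[sl]-b[sl]).mean(), np.abs(a[sl]-b[sl]).max(2).reshape(36,36)[::6,::6])
E
python3 -m pendant '[[[-0.018,0,0.035],[0,0.033,0],0],[[-0.018,0.02,0.07],[0,0.033,0],0],[[-0.018,0.03,0.084],[0,0.033,0],0],[[-0.018,0.05,0.084],[0,0.033,0],0],[[-0.018,0.06,0.084],[0,0.033,0],0]]'
python3 go.py w .6283 .0764 .03 -.2
```

```text
small 291 180 9.505658436213992 [[15 16 15 69 14 16]
 [16 18 17 32 16 14]
 [16 10 13  4  1  5]
 [16 13  7  4  4  6]
 [17 13  5  6  4  5]
 [ 3  1  5  6  4  4]]
large 335 229 11.588220164609053 [[ 9 60 53 14 15 15]
 [13 12 16 19 18 17]
 [12  6 19 18 16 15]
 [15  6 10 18 11  6]
 [14  6  6  5  6  7]
 [17  9  5  4  5  8]]
board 386 343 13.76440329218107 [[20 16 17 19 17 16]
 [19  8 18 18 20 16]
 [17 18  8 19 19 19]
 [10 19 12 14 19 19]
 [15 13 19  9 18 18]
 [13 14 18 19  8 17]]
clock: 5.67
ee_pos: [0.6247, 0.0742, 0.1183]
tcp_rot: [-1.567, 0.15, -0.152]
contact_force: [-0.5, -0.3, -0.4]
gripper_width: 0.0952
shift [0.003  0.0883 0.003 ] turn [0.0013 0.0075 0.0013] w 0.0952 F [-0.5 -0.3 -0.4] t 5.67 jig [ 0.1581 -0.2047  0.1183]
```

```bash

python3 -m pendant '[[[0.003,0.03,0.003],[0,0,0],0],[[0.003,0.06,0.003],[0,0,0],0],[[0.003,0.08,0.003],[0,0,0],0],[[0.003,0.088,0.003],[0,0,0],0],[[0.003,0.088,0.003],[0,0,0],1]]'
python3 -m pendant '[[[0,0,0],[0,0,0],1],[[0,0,0],[0,0,0],1],[[0,0,0],[0,0,0],1],[[0,0,0],[0,0,0],1],[[0,0,0],[0,0,0],1]]'
python3 -m pendant '[[[0,0,0],[0,0,0],1],[[0,0,0],[0,0,0],1],[[0,0,0],[0,0,0],1],[[0,0,0],[0,0,0],1],[[0,0,0],[0,0,0],1]]'
python3 go.py j -.0005 -.30 .16
```

```text
clock: 6.08
ee_pos: [0.6275, 0.0754, 0.0287]
tcp_rot: [-1.567, 0.154, -0.15]
contact_force: [-0.0, 0.7, 0.8]
gripper_width: 0.092
clock: 6.5
ee_pos: [0.6282, 0.0754, 0.0297]
tcp_rot: [-1.567, 0.152, -0.152]
contact_force: [2.4, -0.0, 2.2]
gripper_width: 0.0604
clock: 6.92
ee_pos: [0.6281, 0.0754, 0.0298]
tcp_rot: [-1.567, 0.152, -0.152]
contact_force: [-1.2, 0.2, 1.2]
gripper_width: 0.0602
shift [-0.1288 -0.13   -0.1378] turn [ 0.0017 -0.2825 -0.0003] w 0.0602 F [-1.2  0.2  1.2] t 6.92 jig [ 0.1616 -0.2038  0.0298]
```

```bash

python3 -m pendant '[[[0,-0.03,0],[0,0,0],1],[[0,-0.065,0],[0,0,0],1],[[0,-0.09,0],[0,0,0],1],[[-0.03,-0.09,-0.03],[0,-0.09,0],1],[[-0.06,-0.09,-0.06],[0,-0.18,0],1]]'
python3 go.py j -.0005 -.31 .12
```

```text
clock: 7.33
ee_pos: [0.5593, 0.0293, 0.1209]
tcp_rot: [-1.573, 0.003, -0.008]
contact_force: [-0.3, -1.0, -3.1]
gripper_width: 0.0598
shift [-0.0826  0.0008 -0.0747] turn [ 0.0021 -0.0967  0.0031] w 0.0598 F [-0.3 -1.  -3.1] t 7.33 jig [ 0.0889 -0.2436  0.1209]
```

```bash

python3 -m pendant '[[[-0.028,0,-0.025],[0,-0.048,0],1],[[-0.056,0,-0.05],[0,-0.0967,0],1],[[-0.083,0,-0.075],[0,-0.0967,0],1],[[-0.083,0,-0.075],[0,-0.0967,0],1],[[-0.083,0,-0.075],[0,-0.0967,0],1]]'
python3 go.py j -.0005 -.31 .056
```

```text
clock: 7.75
ee_pos: [0.475, -0.0461, 0.1211]
tcp_rot: [-1.572, -0.071, 0.066]
contact_force: [0.4, -0.5, -1.5]
gripper_width: 0.06
shift [0.001  0.0651 0.0013] turn [ 0.0023 -0.0026  0.0032] w 0.06 F [ 0.4 -0.5 -1.5] t 7.75 jig [-0.0017 -0.3112  0.1211]
```

```bash

python3 -m pendant '[[[0.001,0.02,0.001],[0,0,0],1],[[0.001,0.04,0.001],[0,0,0],1],[[0.001,0.055,0.001],[0,0,0],1],[[0.001,0.062,0.001],[0,0,0],1],[[0.001,0.064,0.001],[0,0,0],1]]'
python3 go.py j -.0005 -.31 .056
```

```text
clock: 8.17
ee_pos: [0.4764, -0.0446, 0.056]
tcp_rot: [-1.571, -0.07, 0.067]
contact_force: [0.2, 0.1, -2.8]
gripper_width: 0.0596
shift [-0.0003 -0.     -0.0002] turn [ 0.0017 -0.0019  0.0016] w 0.0596 F [ 0.2  0.1 -2.8] t 8.17 jig [-2.000e-04 -3.098e-01  5.600e-02]
```

```bash

python3 -m pendant '[[[0,0.001,0],[0,0,0],1],[[0,0.001,0],[0,0,0],0],[[0,0.001,0],[0,0,0],0],[[0,0.001,0],[0,0,0],0],[[0,0.001,0],[0,0,0],0]]'
python3 -m pendant '[[[0,0.0,0],[0,0,0],0],[[0,-0.03,0],[0,0,0],0],[[0,-0.065,0],[0,0,0],0],[[0.03,-0.09,-0.02],[0,0.03,0],0],[[0.06,-0.09,-0.04],[0,0.06,0],0]]'
python3 - <<'E'
from h import *
crop("side","s4",200,110,180,130,4)
E
python3 go.py w .6335 -.1282 .12 -.01
```

```text
clock: 8.58
ee_pos: [0.4768, -0.0446, 0.0556]
tcp_rot: [-1.572, -0.071, 0.066]
contact_force: [0.4, 0.8, -0.5]
gripper_width: 0.0812
clock: 9.0
ee_pos: [0.5412, -0.0792, 0.1513]
tcp_rot: [-1.574, -0.029, 0.014]
contact_force: [0.8, -0.6, 0.4]
gripper_width: 0.095
shift [ 0.0847  0.0311 -0.0472] turn [0.005  0.0332 0.0133] w 0.0948 F [ 0.1 -2.9 -1.7] t 9.05 jig [ 0.067  -0.3542  0.1498]
```

View pics/s4.png

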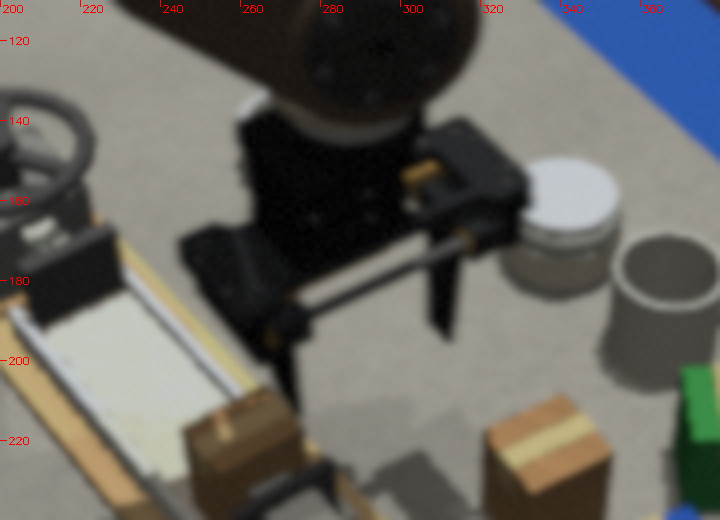

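The small carton stands in the channel against the stop side, at about (260,225). The large one is unmoved, with its top corners at (321,218) and (353,222). Next, fetch the large carton.

```bash

python3 -m pendant '[[[0.03,0,-0.02],[0,0.033,0],0],[[0.06,0,-0.04],[0,0.033,0],0],[[0.085,0.0,-0.047],[0,0.033,0],0],[[0.085,0.02,-0.047],[0,0.033,0],0],[[0.085,0.03,-0.047],[0,0.033,0],0]]'
python3 go.py w .6335 -.1282 .03 -.01
```

```text
clock: 9.47
ee_pos: [0.634, -0.1284, 0.1194]
tcp_rot: [-1.575, -0.002, -0.018]
contact_force: [-1.1, 0.5, -0.6]
gripper_width: 0.0953
shift [-0.0016  0.0894  0.0006] turn [ 0.0046 -0.0004  0.0125] w 0.0953 F [-1.1  0.5 -0.6] t 9.47 jig [ 0.1493 -0.4073  0.1194]
```

```bash

python3 -m pendant '[[[-0.001,0.03,0],[0.0046,0,0.0125],0],[[-0.001,0.06,0],[0.0046,0,0.0125],0],[[-0.001,0.08,0],[0.0046,0,0.0125],0],[[-0.001,0.089,0],[0.0046,0,0.0125],0],[[-0.001,0.089,0],[0.0046,0,0.0125],1]]'
python3 -m pendant '[[[0,0,0],[0,0,0],1],[[0,0,0],[0,0,0],1],[[0,0,0],[0,0,0],1],[[0,0,0],[0,0,0],1],[[0,0,0],[0,0,0],1]]'
python3 -m pendant '[[[0,0,0],[0,0,0],1],[[0,0,0],[0,0,0],1],[[0,0,0],[0,0,0],1],[[0,0,0],[0,0,0],1],[[0,0,0],[0,0,0],1]]'
python3 -m pendant '[[[0,-0.03,0],[0,0,0],1],[[0,-0.065,0],[0,0,0],1],[[0,-0.09,0],[0,0,0],1],[[0,-0.105,0.02],[0,0,0],1],[[0,-0.105,0.05],[0,0,0],1]]'
python3 go.py j -.0005 -.245 .135
```

```text
clock: 9.88
ee_pos: [0.6326, -0.1283, 0.0284]
tcp_rot: [-1.57, 0.011, -0.005]
contact_force: [-0.9, 0.4, 0.5]
gripper_width: 0.0922
clock: 10.3
ee_pos: [0.6333, -0.1284, 0.0296]
tcp_rot: [-1.57, 0.009, -0.007]
contact_force: [2.9, -0.5, 1.9]
gripper_width: 0.0605
clock: 10.72
ee_pos: [0.6332, -0.1284, 0.0296]
tcp_rot: [-1.57, 0.01, -0.007]
contact_force: [-1.5, 0.2, 1.1]
gripper_width: 0.0596
clock: 11.13
ee_pos: [0.6353, -0.0802, 0.1381]
tcp_rot: [-1.572, 0.008, -0.013]
contact_force: [0.6, 0.1, -3.3]
gripper_width: 0.0598
shift [-0.1662  0.0025  0.0979] turn [ 0.001  -0.1024  0.0035] w 0.0598 F [ 0.6  0.1 -3.3] t 11.13 jig [ 0.1548 -0.3594  0.1381]
```

```bash

python3 -m pendant '[[[-0.02,0,0.035],[0,-0.04,0],1],[[-0.05,0,0.06],[0,-0.08,0],1],[[-0.08,0,0.085],[0,-0.1024,0],1],[[-0.12,0.0,0.098],[0,-0.1024,0],1],[[-0.15,0.0,0.098],[0,-0.1024,0],1]]'
python3 -m pendant '[[[-0.016,0,0],[0,0,0],1],[[-0.016,0,0],[0,0,0],1],[[-0.016,0,0],[0,0,0],1],[[-0.016,0.01,0],[0,0,0],1],[[-0.016,0.01,0],[0,0,0],1]]'
python3 go.py j -.0005 -.245 .056
```

```text
clock: 11.55
ee_pos: [0.4835, 0.022, 0.1372]
tcp_rot: [-1.57, -0.074, 0.071]
contact_force: [0.8, 0.2, -2.7]
gripper_width: 0.0597
clock: 11.97
ee_pos: [0.4682, 0.0203, 0.1263]
tcp_rot: [-1.57, -0.073, 0.071]
contact_force: [-0.7, 0.5, -2.4]
gripper_width: 0.0595
shift [ 0.002   0.0703 -0.0005] turn [0.0006 0.002  0.0014] w 0.0595 F [-0.7  0.5 -2.4] t 11.97 jig [-0.0026 -0.2444  0.1263]
```

```bash

python3 -m pendant '[[[0.002,0.02,0],[0,0,0],1],[[0.002,0.04,0],[0,0,0],1],[[0.002,0.06,0],[0,0,0],1],[[0.002,0.068,0],[0,0,0],1],[[0.002,0.070,0],[0,0,0],1]]'
python3 -m pendant '[[[0,0.0005,0],[0,0,0],1],[[0,0.0005,0],[0,0,0],0],[[0,0.0005,0],[0,0,0],0],[[0,0.0005,0],[0,0,0],0],[[0,0.0005,0],[0,0,0],0]]'
python3 -m pendant '[[[0,0.0,0],[0,0,0],0],[[0,-0.03,0],[0,0,0],0],[[0,-0.065,0],[0,0,0],0],[[0,-0.1,0],[0,0,0],0],[[0,-0.13,0.03],[0,0,0],0]]'
python3 -m pendant '[[[0,0,0.03],[0,0,0],0],[[0,0,0.06],[0,0,0],0],[[0,0,0.1],[0,0,0],0],[[-0.01,0,0.14],[0,0,0],0],[[-0.02,0,0.18],[0,0,0],0]]'
python3 - <<'E'
from h import *
crop("top","t5",245,200,130,90,6)
E
python3 go.py j -.06 0 .18
```

```text
clock: 12.38
ee_pos: [0.4704, 0.0204, 0.055]
tcp_rot: [-1.57, -0.071, 0.072]
contact_force: [1.0, -0.2, -1.7]
gripper_width: 0.0601
clock: 12.8
ee_pos: [0.4708, 0.0203, 0.0553]
tcp_rot: [-1.57, -0.072, 0.071]
contact_force: [-0.0, -0.6, 0.7]
gripper_width: 0.0817
clock: 13.22
ee_pos: [0.4688, 0.0476, 0.1872]
tcp_rot: [-1.571, -0.071, 0.067]
contact_force: [1.1, 0.2, -0.4]
gripper_width: 0.0953
clock: 13.63
ee_pos: [0.4324, 0.2267, 0.1873]
tcp_rot: [-1.571, -0.071, 0.066]
contact_force: [1.5, 0.3, 0.0]
gripper_width: 0.0949
shift [-0.0381  0.0072  0.0303] turn [-0.0004  0.0015  0.0025] w 0.0951 F [-3.1  2.8 -0.3] t 13.68 jig [-0.0219 -0.0303  0.1873]
```

View pics/t5.png

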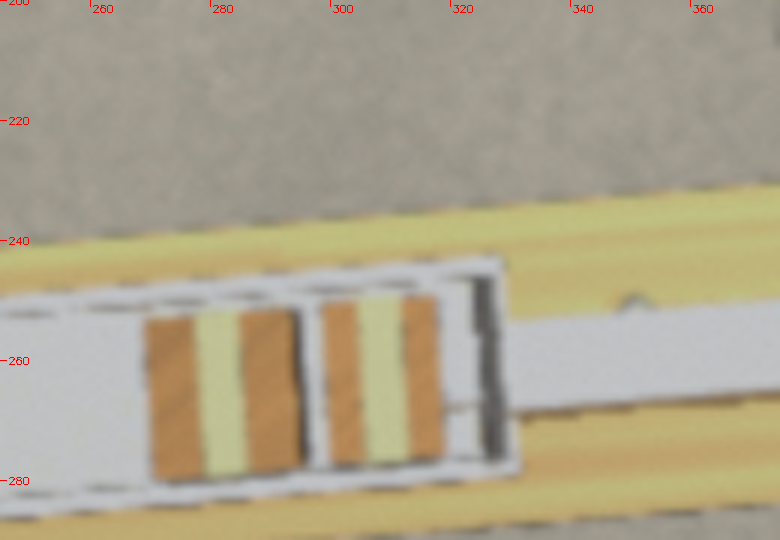

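Both cartons stand square in the channel, at u 269–295 and 299–318. The stop plate is at 325 and the pin is out at (350,250). Now the crank.

```bash

python3 -m pendant '[[[-0.02,0,0.015],[0,0,0],0],[[-0.038,0,0.030],[0,0,0],0],[[-0.038,0.005,0.030],[0,0,0],0],[[-0.038,0.005,0.030],[0,0,0],0],[[-0.038,0.005,0.030],[0,0,0],0]]'
python3 - <<'E'
from h import *
print(proj("top",[[.3897,.2588,.164]]),proj("side",[[.3897,.2588,.164]]))
crop("side","s6",150,90,130,90,6)
E
python3 go.py j -.06 0 .13
```

```text
clock: 14.1
ee_pos: [0.3897, 0.2582, 0.1824]
tcp_rot: [-1.569, -0.074, 0.069]
contact_force: [0.1, -0.3, 0.2]
gripper_width: 0.0951
[[162.51665671 304.47649897]] [[174.8929518  139.00183327]]
shift [-0.0009  0.0524  0.0007] turn [-0.0005  0.0011  0.003 ] w 0.0947 F [-0.2 -0.1 -0.4] t 14.15 jig [-0.0593 -0.0007  0.1824]
```

View pics/s6.png

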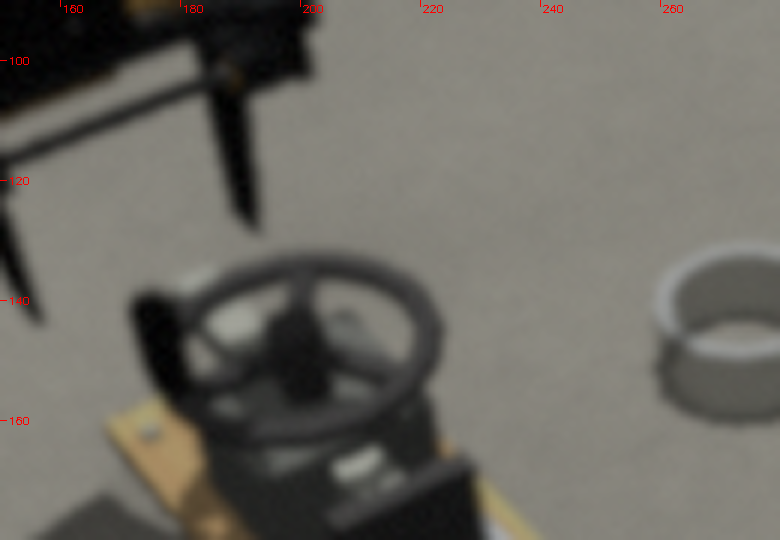

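Crank top at (174,140) and the fingertips at (192,128)/(155,143) are centred on it. I'll descend and pinch.

```bash

python3 -m pendant '[[[-0.001,0.02,0.001],[0,0,0],0],[[-0.001,0.04,0.001],[0,0,0],0],[[-0.001,0.052,0.001],[0,0,0],0],[[-0.001,0.052,0.001],[0,0,0],1],[[-0.001,0.052,0.001],[0,0,0],1]]'
python3 -m pendant '[[[0,0,0],[0,0,0],1],[[0,0,0],[0,0,0],1],[[0,0,0],[0,0,0],1],[[0,0,0],[0,0,0],1],[[0,0,0],[0,0,0],1]]'
python3 -m pendant '[[[0,0,0],[0,0,0],1],[[0,0,0],[0,0,0],1],[[0,0,0],[0,0,0],1],[[0,0,0],[0,0,0],1],[[0,0,0],[0,0,0],1]]'
python3 go.py j -.06 0 .13
```

```text
clock: 14.57
ee_pos: [0.3897, 0.2584, 0.1304]
tcp_rot: [-1.569, -0.072, 0.068]
contact_force: [0.3, 0.1, 1.0]
gripper_width: 0.0866
clock: 14.98
ee_pos: [0.3898, 0.2585, 0.1307]
tcp_rot: [-1.569, -0.072, 0.068]
contact_force: [-0.3, 0.2, 0.2]
gripper_width: 0.0537
clock: 15.4
ee_pos: [0.3895, 0.2584, 0.1307]
tcp_rot: [-1.569, -0.072, 0.068]
contact_force: [-2.7, 1.2, 3.5]
gripper_width: 0.0218
shift [-0.0003  0.0007  0.0002] turn [-0.0002 -0.0002  0.0021] w 0.0218 F [-2.7  1.2  3.5] t 15.4 jig [-0.0597 -0.0002  0.1307]
```

```bash

python3 -m pendant '[[[0.0036,0,0.0205],[0,0,0],1],[[0.014,0,0.0386],[0,0,0],1],[[0.03,0,0.052],[0,0,0],1],[[0.0496,0,0.0591],[0,0,0],1],[[0.0704,0,0.0591],[0,0,0],1]]'
python3 go.py j .0104 .0591 .1307
python3 - <<'E'
# later calls: rows for start angle a (deg), 20/row
import numpy as np
def rows(a,s=20,n=5):
    t=np.radians(a+s*np.arange(n+1)); p=np.c_[-.06*np.cos(t),.06*np.sin(t)]
    print(a,(p[1:]).round(4).tolist())
for a in(100,200,300,40,140): rows(a)
E
```

```text
clock: 15.82
ee_pos: [0.4542, 0.3241, 0.1307]
tcp_rot: [-1.571, -0.072, 0.071]
contact_force: [-3.4, -12.9, 2.9]
gripper_width: 0.0215
shift [-0.0002  0.     -0.0003] turn [0.0011 0.0016 0.0006] w 0.0215 F [ -3.4 -12.9   2.9] t 15.82 jig [0.0106 0.0594 0.1307]
100 [[0.03, 0.052], [0.046, 0.0386], [0.0564, 0.0205], [0.06, 0.0], [0.0564, -0.0205]]
200 [[0.046, -0.0386], [0.03, -0.052], [0.0104, -0.0591], [-0.0104, -0.0591], [-0.03, -0.052]]
300 [[-0.046, -0.0386], [-0.0564, -0.0205], [-0.06, -0.0], [-0.0564, 0.0205], [-0.046, 0.0386]]
40 [[-0.03, 0.052], [-0.0104, 0.0591], [0.0104, 0.0591], [0.03, 0.052], [0.046, 0.0386]]
140 [[0.0564, 0.0205], [0.06, 0.0], [0.0564, -0.0205], [0.046, -0.0386], [0.03, -0.052]]
```

```bash

python3 -m pendant '[[[0.0195,0,-0.0080],[0,0,0],1],[[0.0355,0,-0.0215],[0,0,0],1],[[0.046,0,-0.0395],[0,0,0],1],[[0.0495,0,-0.060],[0,0,0],1],[[0.046,0,-0.0805],[0,0,0],1]]'
python3 go.py j .0564 -.0205 .1307
```

```text
clock: 16.23
ee_pos: [0.5074, 0.2477, 0.1306]
tcp_rot: [-1.57, -0.07, 0.072]
contact_force: [-15.3, 6.4, 7.3]
gripper_width: 0.0213
shift [-0.0003 -0.0001  0.0009] turn [ 0.0005  0.0012 -0.0012] w 0.0213 F [-15.3   6.4   7.3] t 16.23 jig [ 0.0567 -0.0214  0.1306]
```

```bash

python3 -m pendant '[[[-0.0112,0,-0.0177],[0,0,0],1],[[-0.0272,0,-0.0311],[0,0,0],1],[[-0.0468,0,-0.0382],[0,0,0],1],[[-0.0676,0,-0.0382],[0,0,0],1],[[-0.0872,0,-0.0311],[0,0,0],1]]'
python3 go.py j -.03 -.052 .1307
```

```text
clock: 16.65
ee_pos: [0.4236, 0.209, 0.1309]
tcp_rot: [-1.568, -0.071, 0.068]
contact_force: [11.9, 19.9, -11.3]
gripper_width: 0.0215
shift [0.0003 0.0002 0.0005] turn [-0.0013 -0.0007  0.0016] w 0.0215 F [ 11.9  19.9 -11.3] t 16.65 jig [-0.0303 -0.0525  0.1309]
```

```bash

python3 -m pendant '[[[-0.0155,0,0.0139],[0,0,0],1],[[-0.0259,0,0.032],[0,0,0],1],[[-0.0295,0,0.0525],[0,0,0],1],[[-0.0259,0,0.073],[0,0,0],1],[[-0.0155,0,0.0911],[0,0,0],1]]'
python3 go.py j -.046 .0386 .1307
```

```text
clock: 17.07
ee_pos: [0.3998, 0.2989, 0.1309]
tcp_rot: [-1.569, -0.072, 0.069]
contact_force: [17.1, -16.5, -6.7]
gripper_width: 0.0213
shift [-0.0001  0.0002 -0.0005] turn [-0.0001  0.0006  0.0023] w 0.0213 F [ 17.1 -16.5  -6.7] t 17.07 jig [-0.0459  0.0391  0.1309]
```

```bash

python3 -m pendant '[[[0.0159,0,0.0124],[0,0,0],1],[[0.0355,0,0.0195],[0,0,0],1],[[0.0563,0,0.0195],[0,0,0],1],[[0.0759,0,0.0124],[0,0,0],1],[[0.0917,0,-0.001],[0,0,0],1]]'
python3 go.py j .046 .0386 .1307
python3 - <<'E'
from h import *
crop("top","t7",245,215,130,80,6)
import math
for a in(510,520,530,540,550): print(a,round(-.06*math.cos(math.radians(a)),4),round(.06*math.sin(math.radians(a)),4))
E
```

```text
clock: 17.48
ee_pos: [0.4916, 0.3066, 0.1308]
tcp_rot: [-1.57, -0.072, 0.071]
contact_force: [-7.9, -4.6, 4.2]
gripper_width: 0.0214
shift [-0.0002  0.0001 -0.    ] turn [0.0001 0.0018 0.0007] w 0.0214 F [-7.9 -4.6  4.2] t 17.48 jig [0.0462 0.0386 0.1308]
510 0.052 0.03
520 0.0564 0.0205
530 0.0591 0.0104
540 0.06 0.0
550 0.0591 -0.0104
```

View pics/t7.png

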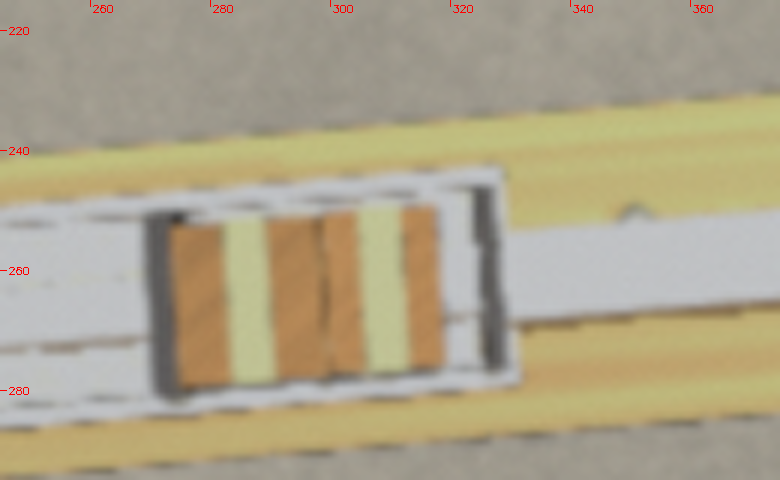

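The row is straight, with the cartons at u 273–298 and 299–318 and about 11 mm left to the stop at 325. I'll close it gently.

```bash

python3 -m pendant '[[[0.0058,0,-0.0086],[0,0,0],1],[[0.0102,0,-0.0181],[0,0,0],1],[[0.0127,0,-0.0282],[0,0,0],1],[[0.0134,0,-0.0386],[0,0,0],1],[[0.0134,0,-0.0386],[0,0,0],1]]'
python3 go.py j .0596 -.0104 .1307
```

```text
clock: 17.95
ee_pos: [0.5093, 0.265, 0.1308]
tcp_rot: [-1.572, -0.068, 0.072]
contact_force: [-7.0, -0.7, 4.7]
gripper_width: 0.0214
shift [-0.0006  0.0001 -0.0061] turn [ 0.002  -0.0005 -0.0026] w 0.0214 F [-7.  -0.7  4.7] t 17.95 jig [ 0.0602 -0.0043  0.1308]
```

```bash

python3 -m pendant '[[[0,0,-0.001],[0,0,0],1],[[0,0,-0.002],[0,0,0],1],[[0,0,-0.003],[0,0,0],1],[[-0.0005,0,-0.004],[0,0,0],1],[[-0.0005,0,-0.005],[0,0,0],1]]'
python3 go.py j .0596 -.0104 .1307
```

```text
clock: 18.37
ee_pos: [0.5091, 0.2601, 0.1308]
tcp_rot: [-1.572, -0.068, 0.072]
contact_force: [-2.6, 1.9, 3.3]
gripper_width: 0.0214
shift [ 0.      0.0001 -0.0012] turn [ 0.0018 -0.0002 -0.0027] w 0.0214 F [-2.6  1.9  3.3] t 18.37 jig [ 0.0596 -0.0092  0.1308]
```

```bash

python3 -m pendant '[[[0,0,-0.001],[0,0,0],1],[[0,0,-0.002],[0,0,0],1],[[-0.0005,0,-0.003],[0,0,0],1],[[-0.0005,0,-0.004],[0,0,0],1],[[-0.001,0,-0.005],[0,0,0],1]]'
python3 go.py j .0596 -.0104 .1307
```

```text
clock: 18.78
ee_pos: [0.5086, 0.255, 0.1308]
tcp_rot: [-1.572, -0.068, 0.072]
contact_force: [-2.4, 3.2, 1.5]
gripper_width: 0.0216
shift [0.0011 0.0001 0.0038] turn [ 0.0017 -0.0001 -0.0026] w 0.0216 F [-2.4  3.2  1.5] t 18.78 jig [ 0.0585 -0.0142  0.1308]
```

```bash

python3 -m pendant '[[[-0.0003,0,-0.001],[0,0,0],1],[[-0.0006,0,-0.002],[0,0,0],1],[[-0.001,0,-0.003],[0,0,0],1],[[-0.0013,0,-0.004],[0,0,0],1],[[-0.0016,0,-0.005],[0,0,0],1]]'
python3 go.py j .0596 -.0104 .1307
```

```text
clock: 19.2
ee_pos: [0.5076, 0.2498, 0.1308]
tcp_rot: [-1.571, -0.068, 0.072]
contact_force: [-1.8, 3.7, 1.0]
gripper_width: 0.0215
shift [0.0025 0.0001 0.0089] turn [ 0.0017 -0.0002 -0.0023] w 0.0215 F [-1.8  3.7  1. ] t 19.2 jig [ 0.0571 -0.0193  0.1308]
```

```bash

python3 -m pendant '[[[-0.0004,0,-0.001],[0,0,0],1],[[-0.0008,0,-0.002],[0,0,0],1],[[-0.0012,0,-0.003],[0,0,0],1],[[-0.0016,0,-0.004],[0,0,0],1],[[-0.002,0,-0.005],[0,0,0],1]]'
python3 go.py j .0596 -.0104 .1307
python3 -c "
from h import *
crop('top','t8',260,225,100,65,8)"
```

```text
clock: 19.62
ee_pos: [0.5063, 0.2454, 0.1309]
tcp_rot: [-1.57, -0.069, 0.071]
contact_force: [0.4, 9.9, 0.0]
gripper_width: 0.0212
shift [0.0042 0.0001 0.0133] turn [ 0.0004 -0.0004 -0.0012] w 0.0212 F [0.4 9.9 0. ] t 19.62 jig [ 0.0554 -0.0237  0.1309]
```

View pics/t8.png

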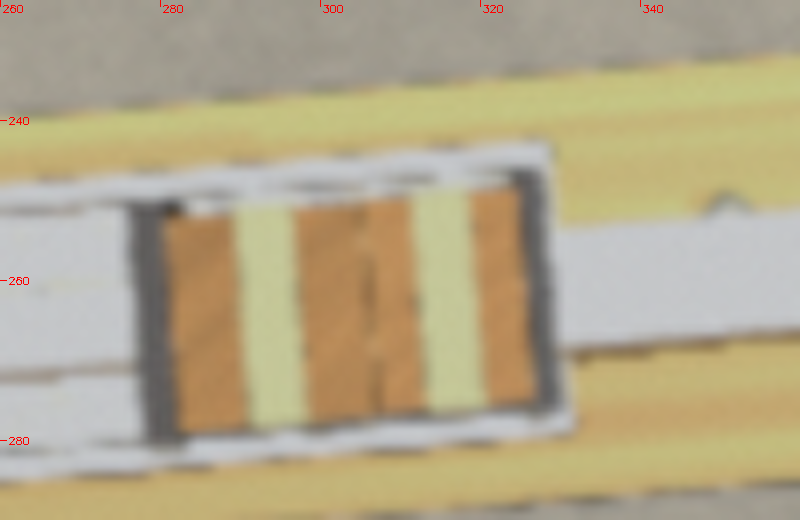

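The row is closed, with the cartons touching the stop at u≈325, and the crank force is rising (9.9 N). I'll squeeze a little more.

```bash

python3 -m pendant '[[[-0.0004,0,-0.001],[0,0,0],1],[[-0.0008,0,-0.002],[0,0,0],1],[[-0.001,0,-0.0025],[0,0,0],1],[[-0.001,0,-0.0025],[0,0,0],1],[[-0.001,0,-0.0025],[0,0,0],1]]'
python3 go.py j .0596 -.0104 .1307
```

```text
clock: 20.08
ee_pos: [0.5059, 0.2438, 0.1309]
tcp_rot: [-1.568, -0.07, 0.069]
contact_force: [-0.7, 11.1, -0.9]
gripper_width: 0.0214
shift [0.0048 0.0002 0.0148] turn [-0.0015 -0.0007  0.0002] w 0.0214 F [-0.7 11.1 -0.9] t 20.08 jig [ 0.0548 -0.0252  0.1309]
```

```bash

python3 -m pendant '[[[-0.001,0,-0.002],[0,0,0],1],[[-0.0015,0,-0.003],[0,0,0],1],[[-0.002,0,-0.004],[0,0,0],1],[[-0.002,0,-0.004],[0,0,0],1],[[-0.002,0,-0.004],[0,0,0],1]]'
python3 go.py j .0596 -.0104 .1307
```

```text
clock: 20.5
ee_pos: [0.505, 0.2414, 0.1309]
tcp_rot: [-1.565, -0.071, 0.067]
contact_force: [0.7, 15.6, -3.5]
gripper_width: 0.0215
shift [0.0059 0.0003 0.0172] turn [-0.0043 -0.0012  0.0027] w 0.0215 F [ 0.7 15.6 -3.5] t 20.5 jig [ 0.0537 -0.0275  0.1309]
```

```bash

python3 -m pendant '[[[0,0,0],[0,0,0],0],[[0,0,0],[0,0,0],0],[[0,0,0],[0,0,0],0],[[0,0,0],[0,0,0],0],[[0,-0.005,0],[0,0,0],0]]'
python3 -m pendant '[[[0,-0.03,0],[0,0,0],0],[[0,-0.06,0],[0,0,0],0],[[0,-0.09,0],[0,0,0],0],[[0.02,-0.1,-0.03],[0,0,0],0],[[0.04,-0.1,-0.065],[0,0,0],0]]'
python3 -m pendant '[[[0,0,-0.04],[0,0.02,0],0],[[0.01,0,-0.08],[0,0.05,0],0],[[0.02,0,-0.12],[0,0.08,0],0],[[0.03,0,-0.16],[0,0.11,0],0],[[0.03,0,-0.2],[0,0.145,0],0]]'
python3 go.py w .5623 -.4227 .15 -.055
```

```text
clock: 20.92
ee_pos: [0.5046, 0.2408, 0.1353]
tcp_rot: [-1.566, -0.07, 0.068]
contact_force: [-0.7, -0.4, -1.0]
gripper_width: 0.0496
clock: 21.33
ee_pos: [0.5509, 0.18, 0.2391]
tcp_rot: [-1.565, -0.077, 0.066]
contact_force: [0.0, 0.5, -0.2]
gripper_width: 0.0823
clock: 21.75
ee_pos: [0.6, -0.0187, 0.2388]
tcp_rot: [-1.566, 0.038, -0.049]
contact_force: [-0.3, 0.7, -0.3]
gripper_width: 0.0949
shift [-0.016   0.0867 -0.4059] turn [-0.005  -0.0002  0.007 ] w 0.0949 F [-0.3  0.7 -0.3] t 21.75 jig [ 0.1252 -0.2951  0.2388]
```

```bash

python3 -m pendant '[[[0,0.01,-0.04],[0,0,0],0],[[0,0.02,-0.08],[0,0,0],0],[[-0.005,0.03,-0.12],[0,0,0],0],[[-0.01,0.04,-0.16],[0,0,0],0],[[-0.016,0.05,-0.2],[0,0,0],0]]'
python3 - <<'E'
from h import *
a=cv2.imread("pics/top0raw.png"); b=eyes.grab_frame("top")[:,:,::-1].copy(); cv2.imwrite("pics/raw_t9.png",b)
for im in(a,b):
    h=cv2.cvtColor(im,cv2.COLOR_BGR2HSV); m=cv2.inRange(h,(8,60,90),(32,255,255)); m[:,:415]=0; m[:,520:]=0
    n,l,s,c=cv2.connectedComponentsWithStats(m); i=1+s[1:,4].argmax(); print(s[i],c[i], cv2.minAreaRect(cv2.findNonZero((l==i).astype(np.uint8))))
E
python3 go.py w .5623 -.4227 .15 -.055
```

```text
clock: 22.17
ee_pos: [0.5728, -0.2185, 0.1878]
tcp_rot: [-1.566, 0.038, -0.049]
contact_force: [1.3, 0.8, -0.3]
gripper_width: 0.0947
[ 437  215   55   28 1311] [464.24561404 228.20976354] ((463.9088134765625, 228.18527221679688), (54.301124572753906, 24.466184616088867), 4.398705005645752)
[ 415  168   57   61 2209] [440.42191037 198.73155274] ((438.18988037109375, 198.7711181640625), (62.38539505004883, 40.748844146728516), 25.64100456237793)
shift [ 0.0027  0.035  -0.1986] turn [-0.0039 -0.0036  0.0049] w 0.0949 F [-1.1 -4.4 -1.6] t 22.22 jig [ 0.078  -0.4973  0.1857]
```

```bash

python3 - <<'E'
from h import *
a=cv2.imread("pics/side0raw.png"); b=eyes.grab_frame("side")[:,:,::-1].copy(); cv2.imwrite("pics/raw_s9.png",b)
t=cv2.imread("pics/raw_t9.png")
for im in(a,b):
    h=cv2.cvtColor(im,cv2.COLOR_BGR2HSV); m=cv2.inRange(h,(8,70,60),(32,255,255))
    n,l,s,c=cv2.connectedComponentsWithStats(m); 
    for i in range(1,n):
        if s[i,4]>150 and s[i,0]>240: print(s[i],c[i].round(1))
    print()
c=np.zeros((500,800,3),np.uint8); c[:,:400]=cv2.resize(t[150:350,390:550],(400,500)); c[:,400:]=cv2.resize(b[230:400,300:436],(400,500)); cv2.imwrite("pics/c9.png",c)
E
```

```text
[279 164  25  16 287] [290.9 171.4]
[321 209  32  25 488] [336.3 220.9]
[ 360  315   57   63 1675] [387.7 346. ]

[ 274   63  273  183 2263] [349.  104.6]
[ 360  315   57   63 1707] [387.6 346. ]
```

View pics/c9.png

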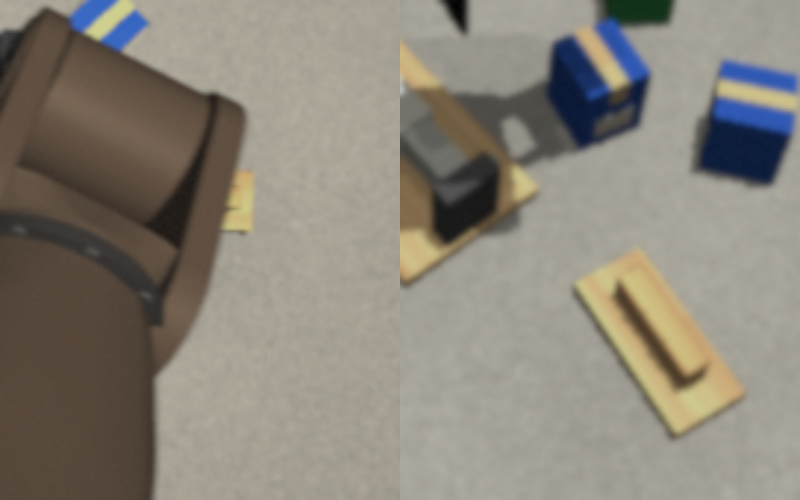

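The side blob box of the board is identical to the start (360,315,57×63), so it hasn't moved; the top view is only blocked by the arm. Approaching it.

```bash

python3 -m pendant '[[[0.003,0,-0.04],[0,0,0],0],[[0.003,0,-0.08],[0,0,0],0],[[0.003,0.01,-0.12],[0,0,0],0],[[0.003,0.02,-0.16],[0,0,0],0],[[0.003,0.035,-0.198],[0,0,0],0]]'
python3 go.py w .5623 -.4227 .018 -.055
```

```text
clock: 22.68
ee_pos: [0.5631, -0.4209, 0.1518]
tcp_rot: [-1.567, 0.042, -0.052]
contact_force: [0.2, 0.7, -0.1]
gripper_width: 0.0952
shift [-0.0015  0.1338 -0.0023] turn [-0.0035 -0.0051  0.0065] w 0.0952 F [ 0.2  0.7 -0.1] t 22.68 jig [ 0.0525 -0.6924  0.1518]
```

```bash

python3 -m pendant '[[[-0.001,0.04,-0.002],[-0.0035,0,0.0065],0],[[-0.001,0.08,-0.002],[-0.0035,0,0.0065],0],[[-0.001,0.115,-0.002],[-0.0035,0,0.0065],0],[[-0.001,0.133,-0.002],[-0.0035,0,0.0065],0],[[-0.001,0.133,-0.002],[-0.0035,0,0.0065],1]]'
python3 -m pendant '[[[0,0,0],[0,0,0],1],[[0,0,0],[0,0,0],1],[[0,0,0],[0,0,0],1],[[0,0,0],[0,0,0],1],[[0,0,0],[0,0,0],1]]'
python3 -m pendant '[[[0,0,0],[0,0,0],1],[[0,0,0],[0,0,0],1],[[0,0,0],[0,0,0],1],[[0,0,0],[0,0,0],1],[[0,0,0],[0,0,0],1]]'
python3 go.py j -.0005 -.29 .18
```

```text
clock: 23.1
ee_pos: [0.5613, -0.4207, 0.0145]
tcp_rot: [-1.566, 0.051, -0.043]
contact_force: [-0.5, -0.3, -0.2]
gripper_width: 0.0919
clock: 23.52
ee_pos: [0.5618, -0.421, 0.0159]
tcp_rot: [-1.567, 0.05, -0.044]
contact_force: [0.9, 0.7, 0.7]
gripper_width: 0.0607
clock: 23.93
ee_pos: [0.5618, -0.421, 0.0159]
tcp_rot: [-1.567, 0.05, -0.044]
contact_force: [0.5, 0.9, -0.0]
gripper_width: 0.0273
shift [-0.1117 -0.1624  0.3907] turn [-0.0034 -0.1493 -0.0037] w 0.0273 F [ 0.5  0.9 -0. ] t 23.93 jig [ 0.0512 -0.6923  0.0159]
```

```bash

python3 -m pendant '[[[0,0,0],[0,0,0],1],[[0,0,0],[0,0,0],1],[[0,0,0],[0,0,0],1],[[0,0,0],[0,0,0],1],[[0,0,0],[0,0,0],1]]'
python3 -m pendant '[[[0,-0.02,0],[0,0,0],1],[[0,-0.05,0],[0,0,0],1],[[0,-0.09,0],[0,0,0],1],[[0,-0.13,0],[0,0,0],1],[[0,-0.165,0],[0,0,0],1]]'
python3 go.py j -.0005 -.292 .18
```

```text
clock: 24.35
ee_pos: [0.5619, -0.4211, 0.016]
tcp_rot: [-1.567, 0.05, -0.044]
contact_force: [1.0, -1.0, 0.4]
gripper_width: 0.0221
clock: 24.77
ee_pos: [0.5622, -0.4215, 0.1831]
tcp_rot: [-1.567, 0.05, -0.044]
contact_force: [0.4, -0.1, -2.0]
gripper_width: 0.022
shift [-0.1111  0.0047  0.3886] turn [-0.0032 -0.1493 -0.0038] w 0.022 F [ 0.4 -0.1 -2. ] t 24.77 jig [ 0.0516 -0.6929  0.1831]
```

```bash

python3 -m pendant '[[[-0.01,0,0.039],[0,-0.03,0],1],[[-0.02,0,0.078],[0,-0.06,0],1],[[-0.032,0,0.117],[0,-0.09,0],1],[[-0.044,0,0.156],[0,-0.12,0],1],[[-0.056,0,0.195],[-0.003,-0.1493,-0.004],1]]'
python3 go.py j -.0005 -.292 .18
```

```text
clock: 25.18
ee_pos: [0.5168, -0.2217, 0.1837]
tcp_rot: [-1.569, -0.071, 0.071]
contact_force: [-0.3, -0.9, -1.4]
gripper_width: 0.0216
shift [-0.0246  0.0038  0.1978] turn [-0.0006  0.001  -0.0005] w 0.0216 F [-0.3 -0.9 -1.4] t 25.18 jig [ 0.0243 -0.4898  0.1837]
```

```bash

python3 -m pendant '[[[-0.005,0,0.039],[0,0,0],1],[[-0.01,0,0.078],[0,0,0],1],[[-0.015,0,0.117],[0,0,0],1],[[-0.02,0,0.156],[0,0,0],1],[[-0.0246,0,0.195],[0,0,0],1]]'
python3 go.py j -.0005 -.2935 .1165
```

```text
clock: 25.6
ee_pos: [0.4736, -0.0281, 0.1838]
tcp_rot: [-1.569, -0.07, 0.072]
contact_force: [1.3, -0.6, -1.9]
gripper_width: 0.0218
shift [ 0.0012  0.0673 -0.0004] turn [-0.0007  0.0007 -0.0011] w 0.0218 F [ 1.3 -0.6 -1.9] t 25.6 jig [-0.0016 -0.2931  0.1838]
```

```bash

python3 -m pendant '[[[0.001,0.02,0],[0,0,0],1],[[0.001,0.04,0],[0,0,0],1],[[0.001,0.055,0],[0,0,0],1],[[0.001,0.062,0],[0,0,0],1],[[0.001,0.065,0],[0,0,0],1]]'
python3 -m pendant '[[[0,0.001,0],[0,0,0],1],[[0,0.002,0],[0,0,0],1],[[0,0.0025,0],[0,0,0],1],[[0,0.0025,0],[0,0,0],1],[[0,0.0025,0],[0,0,0],1]]'
python3 go.py j -.0005 -.292 .1165
```

```text
clock: 26.02
ee_pos: [0.4739, -0.0279, 0.1178]
tcp_rot: [-1.569, -0.068, 0.073]
contact_force: [-0.5, 0.1, -1.5]
gripper_width: 0.0218
clock: 26.43
ee_pos: [0.4742, -0.0282, 0.1159]
tcp_rot: [-1.569, -0.069, 0.072]
contact_force: [-1.0, -1.9, 3.3]
gripper_width: 0.0223
shift [ 0.0005 -0.0006  0.0012] turn [-0.0008  0.0006 -0.0022] w 0.0223 F [-1.  -1.9  3.3] t 26.43 jig [-0.001  -0.2932  0.1159]
```

Seated (Fz went from −1.5 to +3.3). I'll release, rise and move clear.

```bash

python3 -m pendant '[[[0,0,0],[0,0,0],0],[[0,0,0],[0,0,0],0],[[0,0,0],[0,0,0],0],[[0,0,0],[0,0,0],0],[[0,0,0],[0,0,0],0]]'
python3 -m pendant '[[[0,-0.005,0],[0,0,0],0],[[0,-0.03,0],[0,0,0],0],[[0,-0.06,0],[0,0,0],0],[[0,-0.1,0],[0,0,0],0],[[0,-0.13,0],[0,0,0],0]]'
python3 -m pendant '[[[0,0,0.04],[0,0,0],0],[[0,0,0.08],[0,0,0],0],[[0,0,0.12],[0,0,0],0],[[0,0,0.16],[0,0,0],0],[[0,0,0.2],[0,0,0],0]]'
python3 -m pendant '[[[0,0,0.04],[0,0,0],0],[[0,0,0.08],[0,0,0],0],[[0,0,0.08],[0,0,0],0],[[0,0,0.08],[0,0,0],0],[[0,0,0.08],[0,0,0],0]]'
python3 - <<'E'
from h import *
t=eyes.grab_frame("top")[:,:,::-1].copy(); s=eyes.grab_frame("side")[:,:,::-1].copy()
cv2.imwrite("pics/raw_tF.png",t); cv2.imwrite("pics/raw_sF.png",s)
c=np.zeros((600,800,3),np.uint8); c[:,:400]=cv2.resize(t[205:325,250:330+0],(400,600),interpolation=2); c[:,400:]=cv2.resize(s[150:270,230:310],(400,600),interpolation=2)
save(t,"tF",245,210,130,75,6); a=cv2.imread("pics/tF.png"); save(s,"sF",215,165,130,75,6); b=cv2.imread("pics/sF.png")
cv2.imwrite("pics/F.png",cv2.resize(np.vstack([a,b]),(520,600),interpolation=cv2.INTER_AREA))
E
```

```text
clock: 26.85
ee_pos: [0.4742, -0.0281, 0.1159]
tcp_rot: [-1.569, -0.069, 0.072]
contact_force: [0.3, -0.2, 0.4]
gripper_width: 0.0497
clock: 27.27
ee_pos: [0.4745, -0.0281, 0.2488]
tcp_rot: [-1.569, -0.07, 0.071]
contact_force: [0.8, 0.4, 1.2]
gripper_width: 0.0832
clock: 27.68
ee_pos: [0.4559, 0.1728, 0.2495]
tcp_rot: [-1.569, -0.07, 0.071]
contact_force: [1.1, -0.1, -0.2]
gripper_width: 0.0954
clock: 28.1
ee_pos: [0.4485, 0.2523, 0.2496]
tcp_rot: [-1.569, -0.071, 0.072]
contact_force: [-0.5, -1.0, -0.3]
gripper_width: 0.0954
```

View pics/F.png

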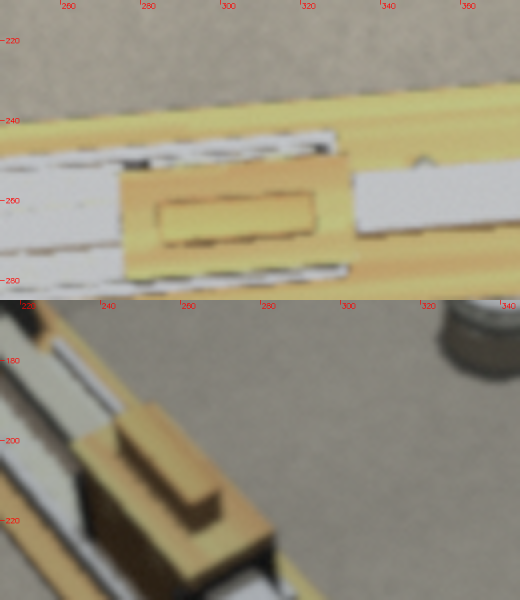

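The board lies flat and square on the row, u 274–332, grip bar up, overhanging both plates about evenly, and the pin nub is out at (349,250). I'm handing in.

```bash
python3 - <<'E'
from go import *
b=ray("top",[(273.5,253.5),(331.5,248),(332.5,275),(274.5,279.5)],.112); print([w2j(p).round(4).tolist() for p in b], w2j(b.mean(0)))
from plant import workorder
print(workorder.hand_in(), observe()["clock"])
E
```

```text
[[0.0264, -0.2292, 0.112], [0.0283, -0.3591, 0.112], [-0.0309, -0.3563, 0.112], [-0.0305, -0.2278, 0.112]] [-0.0016717  -0.29309553  0.112     ]
the job is handed in; nothing more can be done
the job is handed in; nothing more can be done
```

The job is done and handed in; the system gave no verdict. The last robot clock reading was 28.1 s of the 210 s allowed.

**What I did:**
- **Stop:** I pinched the pin flush and slid the stop one hole outwards until it locked.
- **Cartons:** two belonged to the job, one small and one large. Both now stand in the channel with the 60 mm side across it. I left the blue and green look-alikes alone.
- **Pusher:** I wound the handwheel about 1.6 turns clockwise until the crank resisted with about 15 N, against about 4 N while running free.
- **Board:** it lies on the row with the grip bar up.

**Last checks:**
- **Pin:** the top view shows it out, with the sleeve about 40 mm further out.
- **Row:** in the top view before the board went on, the row was straight and touching both stop and pusher.
- **Board:** it measured about 1 mm off the channel's centre line. It is square to it and about 49 mm from the stop and 51 mm from the pusher.
- **Squeeze:** I judged it from the crank force and the pictures only; the contact force itself could not be read.
- **Bystanders:** the arm worked clear of them, but I did not re-measure where they stand at the end.

No check failed or disagreed. Two could not be used: the top view of the board was blocked by the arm before I gripped it, so I used the side view; and the hand-in script printed no final clock reading.

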